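# Free an analyser's transit lock and stow its transit block

### The job

The bench analyser has just been moved: take it out of transit. Pull the spring-loaded lock knob up and twist it counter-clockwise into its rest notch so that it stays up, slide the carriage all the way out by its pull tab, then press down the ribbed end of the aluminium transit block so that it tips up in its pocket and stays tipped. Take the block by the raised end and lay it flat on the bench mat, let go, then take it again across its middle and put it fully down in the pocket of the open storage case; leave the knob up and the carriage out, do not drop the block, and leave the other things on the bench alone.

Things in the scene. Friction and masses are not known exactly. Their poses are not given: they have to be found in the camera images.
- analyser: white benchtop analyser, fixed, 300 (x) x 340 (y) x 200 mm high. Origin on the bench under the middle of its front face; own +y points straight out of the front, own +x to the lock's side. The front face is 118 mm high, the cover slopes up behind it. In front of it lies a bed 22 mm high and 125 mm deep that bears the carriage.
- lock_grip (a point): grip point at the middle of the lock knob (axes turn with it): a vertical sprung index plunger on a bracket, at x = 105, y = 75 mm of the analyser. Knob: round, fluted, black, 28 mm across, 22 mm tall, middle 99.5 mm above the bench when locked. Below it a slotted sleeve, 23 mm across, with the cross pin, on the bracket, whose top is 70 mm above the bench.
- lock_pull (a joint): rise of the knob and its pin, m: 0 = locked (pin in the carriage's hole), stop at 0.018. Spring: 5 N down, 11 N at the stop. The knob turns only when raised over about 0.012; in the rest notch it reads about 0.010 and the pin is clear of the carriage.
- lock_twist (a joint): turn of the knob, rad, counter-clockwise seen from above: about 0 = locked. Raise the knob, turn it to 1.25 (stop at 1.40) and let it down: beyond 1.15 the cross pin drops 2 mm into the rest notch and stays there. Turned less, it rests on the wall between or springs back down.
- carriage (a joint): how far the carriage is slid out along the analyser's +y, m: 0 = home, under the cover, 0.11 = end stop. Blocked while the lock is down; else slides with about 3 N and stays where it is left.
- pull_tab (a point): middle of the top edge of the carriage's pull tab, a grey upright plate 48 mm wide (analyser's x), 10 mm thick (y), standing 32 mm above the carriage's apron; moves with the carriage. Its top is 89 mm above the bench; at home it stands 94 mm in front of the analyser's face.
- nest (a point): centre of the floor of the carriage's pocket, 55 mm above the bench; axes as analyser's; at home 35 mm behind the front face. Its walls, 22 mm high and 1 mm off, bar a grip: the block is 2 mm proud. From 2 mm on the +x side the floor falls away at 26 degrees to a leaning end wall. Pressed 15 to 40 mm on the +x side, the block rocks on to this slope and stays, -x end 15 to 21 mm up.
- transit_block: plain aluminium block 90 (x) x 44 (y) x 24 mm (z), about 250 g, loose in the pocket, axes as the analyser's at first, level. Origin at the centre of its underside. Four small ribs across its top mark the +x end, the one to press. As it tips, its top moves about 10 mm to +x: let the finger go with it, and ease off slowly, or the block may rock back.
- mat: thin grey bench mat 170 (x) x 140 (y) x 3 mm, fixed. Origin at the centre of its underside.
- case: open storage case, lid off, fixed, black, 150 (x) x 136 (y) x 30 mm. Origin at the centre of its underside. In its centre a pocket 96 (x) x 50 (y) mm, floor 4 mm, foam top 27 mm above the bench. Finger scoops as deep as the pocket at the middle of its long sides: 44 mm wide along x, reaching to 62 mm from the centre in +y and -y. The block fits either way round.
- cup: bystander: specimen cup with a red screw cap, 52 mm across, 65 mm tall, origin under its middle
- reagent: bystander: white reagent bottle 60 mm across, 130 mm tall, origin under its middle
- tube_rack: bystander: white foam block 110 x 200 x 22 mm with five stoppered tubes up to 90 mm tall, origin under its middle

How it is judged (in metres and radians):
On the way, in this order (a step that is already met when the one before it is completed fails the run):
1. the lock knob stands up in its rest notch, let go, with the carriage still home (value of joint lock_pull between 0.008 and 0.0112 m and value of joint lock_twist above 1.05 rad and contact force between the fingers and lock_twist below 0.3 N and value of joint carriage below 0.01 m), for 0.2 s.
2. the carriage is all the way out, the block still level in its pocket (value of joint carriage above 0.104 m and value of joint lock_pull above 0.008 m and angle between transit_block's own z axis and vertical below 0.1 rad), for 0.1 s.
3. the block stands tipped up in its pocket by itself (angle between transit_block's own z axis and vertical between 0.22 and 0.55 rad and contact force between the fingers and transit_block below 0.2 N and horizontal distance between transit_block and nest below 0.012 m), for 0.2 s.
4. the block lies flat on the mat, let go (angle between transit_block's own z axis and vertical below 0.08 rad and z of transit_block in the frame of mat between -0.001 and 0.007 m and x of transit_block in the frame of mat between -0.075 and 0.075 m and y of transit_block in the frame of mat between -0.06 and 0.06 m and contact force between the fingers and transit_block below 0.2 N and linear speed of transit_block below 0.02 m/s), for 0.2 s.
At the end, for the whole second after the job is handed in: block at rest and released on the case pocket's floor: centre within 6 mm of the case's, underside within 3 mm of the floor, level within 4 degrees, along the pocket within 7 degrees; lock knob still in its rest notch (8 to 11 mm up, past 1.05 rad); carriage still over 100 mm out (horizontal distance between transit_block and case below 0.006 m and z of transit_block in the frame of case below 0.007 m and angle between transit_block's own z axis and vertical below 0.07 rad and angle between the x axis of transit_block and the x axis of case, either way round below 0.12 rad and linear speed of transit_block below 0.02 m/s and value of joint lock_pull between 0.008 and 0.0112 m and value of joint lock_twist above 1.05 rad and value of joint carriage above 0.1 m); the robot touches nothing.
It fails at once if the block is dropped (moves faster than 0.6 m/s out of the fingers) (contact force between the fingers and transit_block below 0.05 N and linear speed of transit_block above 0.6 m/s).
It fails at once if the specimen cup is moved by more than 25 mm (distance of cup from where it was at the start of the episode above 0.025 m).
It fails at once if the reagent bottle is moved by more than 25 mm (distance of reagent from where it was at the start of the episode above 0.025 m).
It fails at once if the tube rack is moved by more than 25 mm (distance of tube_rack from where it was at the start of the episode above 0.025 m).
It also fails if it takes over 72 s, if anything falls off the work surface, if the arm or the gripper's body presses on something with over 40 N, if the wrist force passes 120 N, or if a joint passes its speed limit or range.

### The arm

A 6-joint arm with a two-finger parallel gripper is mounted at the origin on the work surface. World frame = base frame: x ahead of the robot, y to its left, z up, the work surface at z = 0. Lengths are in mm, angles in rad, forces in N, time in s.
With the tool pointing down it reaches from about 250 to 775 mm from the base axis. Payload 4 kg.
Tool frame: the origin (TCP) lies on the mounting face of the last link; the fingertips stand 173 mm ahead of it and the grasp point (between the pads) lies 155 mm ahead of it (arm.grip_point_offset is the distance from the TCP to the grasp point, in mm); z points along the fingers, y is the line along which they close (so a half turn about z gives the same grasp; the last joint's range is limited). The gripper opens to 85 mm and grips with 20 to 120 N. Pads are 22 mm wide; open, the fingers measure 114 mm over their backs; the gripper's body (76 mm by 85 mm) begins 54 mm behind the grasp point. The pads swing forward as they close: fully open they stand 13 mm farther back than shut.
Start: joints at [-1.233, 0.087, 1.371, -0, 1.684, -0.103], TCP at [234.659, -497.429, 404.741] pointing down, gripper open.
Joint ranges: [-3.1, 3.1], [-0.76, 2.03], [0.27, 2.55], [-1.08, 4.22], [0.17, 2.65], [-2.57, 2.57]. Speed limits (rad/s): [2.79, 2.79, 3.14, 3.14, 3.14, 3.14].

### API

Orientations are given as a 3x3 rotation matrix whose columns are the frame's x, y, z axes.
In Python, from workcell import arm gives the robot as it stands.
- The arm moves only by the tool drive_effector, called after "Emit:" in YAML: its name, and indented under it one key for each argument. Schema: {"type":"object","properties":{"deltas":{"type":"array","items":{"type":"object","properties":{"rotvec":{"type":"array","items":{"type":"number"},"minItems":3,"maxItems":3},"d":{"type":"array","items":{"type":"number"},"minItems":3,"maxItems":3},"finger_gap":{"type":"number"}},"additionalProperties":false,"required":["finger_gap"]},"minItems":1,"maxItems":20},"only":{"type":"string"},"quiet":{"type":"boolean"},"lines":{"type":"string"}},"required":["deltas"],"additionalProperties":false}. deltas is a list of rows, 1 to 20 of them, each an object with the fields rotvec (a list: a rotation vector rx, ry, rz in rad), d (a list: dx, dy, dz in mm), finger_gap (the opening from 0.0 (shut) to 1.0 (fully open)); a field left out counts as zero (the opening has to be given); each row shifts and turns the commanded pose from where the row before left it, along the tool's axes as they then stand; what a row does not reach is not made up. A row lasts 1/10 s, in which the tool goes at most 50 mm and 0.15 rad, less where a joint would pass 70% of its speed; a pose out of reach is approached as far as the arm can. The fingers move at their own pace and stop on an object; the grip force is fixed at half the most. Time passes only in rows, so rows that do not move let the fingers close. The tool returns the time, the measured TCP pose, the force, the opening and the grip force at its end. only (a regular expression) keeps the lines of the reply that match it, lines (a string "A,B") keeps lines A to B, and quiet returns only ok. Input that does not fit is refused with a message, and nothing moves.
- arm.sense(): the state, without advancing time (a new reading comes with each control period).
- arm.capture(name): name is "scene" or "top" or "wrist"; returns the picture (400x640x3 uint8, red, green, blue); there is no depth.
- arm.calibration(name): a dict with "K" (3x3 intrinsics, pixels), "R" (3x3) and "t" (3): a world point X has camera coordinates R X + t; the wrist camera has in their place "mount" (4x4, takes a point from camera to tool coordinates, whose origin is the TCP and whose axes are the flange's). Camera axes: x right, y down, z forward; pixel columns grow to the right and rows downward; lengths in mm; the calibration is good to about 2 mm. A picture is of the moment at which its call begins: read the wrist's pose just before it. calibration takes no time and is no camera call.
- arm.sign_off(): hands the job in; it is judged then, once.
The state is a dict: "time_s": time; "joints": joint angles; "joint_vel": joint speeds; "effort": joint torques, N m; "position": TCP position; "tcp_rot": TCP orientation; "ft_force": force on the tool from outside, world axes, zero at the start; "moment": the same for the moment, N m; "grip_width": opening from 0.0 (shut) to 1.0 (fully open); "gripper_force": force on a finger pad.
Only numpy, scipy, OpenCV 4.12 (cv2) and the standard library are available. Lean on these libraries where they do the work, as an engineer would, in place of code of your own. Each camera call takes 0.05 s, during which the arm holds its last target. There are 200 camera calls.

## Working session

There is one attempt and no reset: what is moved stays moved. The work goes in short steps, Python scripts to look and compute and a tool call to move; the robot and the scene stay as the last step left them, time stands still between calls to the robot, and variables do not carry over. Pictures are saved under pics/ and viewed, at most 10 in all, crops included, and the job is handed in when it is done.

```bash
ls; mkdir -p pics
```

Run:
```python
from workcell import arm
import cv2,numpy as np
s=arm.sense();print(s['time_s'],s['position'],s['tcp_rot'],s['grip_width'])
for n in("scene","top"):
    im=arm.capture(n);cv2.imwrite(f"pics/{n}0.png",im[:,:,::-1]);c=arm.calibration(n)
    print(n,{k:np.round(v,3).tolist() for k,v in c.items()})
c=arm.calibration("wrist");print({k:np.round(v,3).tolist() for k,v in c.items()},arm.grip_point_offset)
```

```text
pics
workcell.py
0.0 [ 234.61866862 -497.31642661  403.51255233] [[ 9.04431927e-01  4.26617250e-01 -7.82571514e-04]
 [ 4.26617921e-01 -9.04429447e-01  2.12718826e-03]
 [ 1.99714481e-04 -2.25775600e-03 -9.99997431e-01]] 0.9999632725328111
scene {'K': [[383.728, 0.0, 316.296], [0.0, 383.728, 196.464], [0.0, 0.0, 1.0]], 'R': [[-0.712, 0.702, -0.011], [0.55, 0.549, -0.629], [-0.436, -0.455, -0.777]], 't': [338.923, -345.467, 1393.364]}
top {'K': [[506.997, 0.0, 323.989], [0.0, 506.997, 199.859], [0.0, 0.0, 1.0]], 'R': [[0.018, -1.0, 0.006], [-0.998, -0.018, -0.057], [0.057, -0.005, -0.998]], 't': [130.93, 575.467, 1088.573]}
{'K': [[287.186, 0.0, 317.738], [0.0, 287.186, 196.635], [0.0, 0.0, 1.0]], 'mount': [[-0.0, -0.955, -0.295, 75.079], [1.0, -0.0, -0.0, 0.141], [0.0, -0.295, 0.955, 30.491], [0.0, 0.0, 0.0, 1.0]]} 154.70000000000002
```

View pics/top0.png

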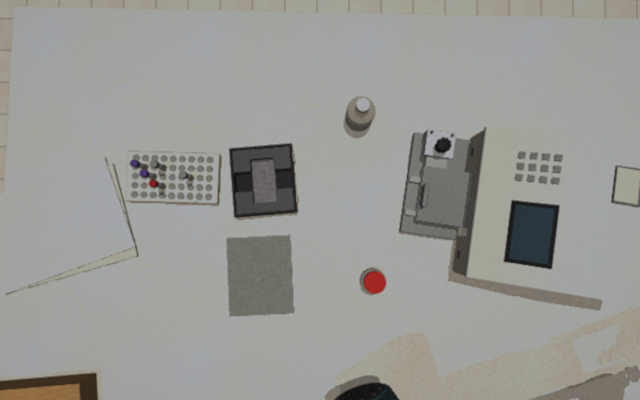

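View pics/scene0.png

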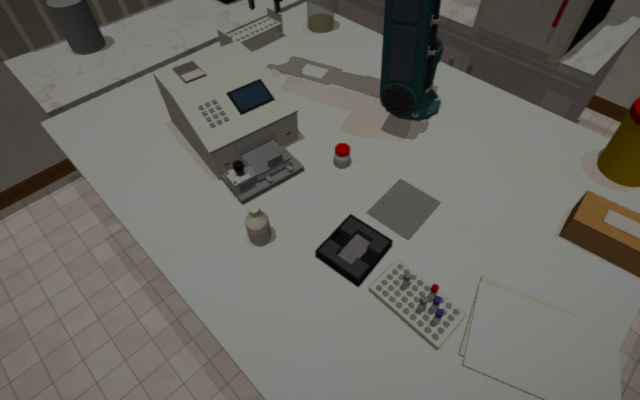

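Top view: the knob is at (443,146), the carriage/tab around (422,195), the case at (264,180), the mat at (261,276), the cup at (374,282), the reagent bottle at (360,112) and the rack at (173,178). The scene view shows the same layout. Next is a wrist view and coarse positions.

Create h.py:
```python
import numpy as np,cv2
from workcell import arm
def cam(n,s=None):
    c=arm.calibration(n);K=np.array(c['K'])
    if n!='wrist': return K,np.array(c['R']),np.array(c['t'])
    T=np.eye(4);T[:3,:3]=s['tcp_rot'];T[:3,3]=s['position']
    W=np.linalg.inv(T@np.array(c['mount']));return K,W[:3,:3],W[:3,3]
def ray(C,uv):
    K,R,t=C;d=R.T@np.linalg.solve(K,[uv[0],uv[1],1.]);return -R.T@t,d/np.linalg.norm(d)
def plane(C,uv,z):
    o,d=ray(C,uv);return o+d*(z-o[2])/d[2]
def tri(obs):
    A=np.zeros((3,3));b=np.zeros(3);L=[ray(C,uv) for C,uv in obs]
    for o,d in L: P=np.eye(3)-np.outer(d,d);A+=P;b+=P@o
    X=np.linalg.solve(A,b);return X,[np.linalg.norm(np.cross(X-o,d)) for o,d in L]
def proj(C,X):
    K,R,t=C;p=K@(R@np.array(X,float)+t);return p[:2]/p[2]
def shot(name):
    s=arm.sense();im=arm.capture('wrist');cv2.imwrite(f'pics/{name}.png',im[:,:,::-1]);np.savez(f'pics/{name}.npz',tcp_rot=s['tcp_rot'],position=s['position']);return s,im
def old(name): return cam('wrist',np.load(f'pics/{name}.npz'))
```

Run:
```python
from h import *
s,im=shot('w0')
C=cam('top');p=lambda u,v,z:np.round(plane(C,(u,v),z),0)[:2]
print('knob',p(443,146,110),'cup',p(374,282,65),'reag',p(362,104,130),'an front',p(420,135,22),p(402,235,22))
for n,cs in dict(case=[(230,148),(291,144),(297,212),(235,217)],mat=[(228,237),(291,236),(294,313),(229,316)]).items(): print(n,[p(*c,30 if n=='case' else 3) for c in cs])
```

```text
knob [680. -95.] cup [402.  35.] reag [758.  70.] an front [718. -66.] [500. -29.]
case [array([681., 346.]), array([692., 215.]), array([545., 199.]), array([532., 331.])]
mat [array([488., 350.]), array([493., 212.]), array([326., 202.]), array([317., 343.])]
```

View pics/w0.png

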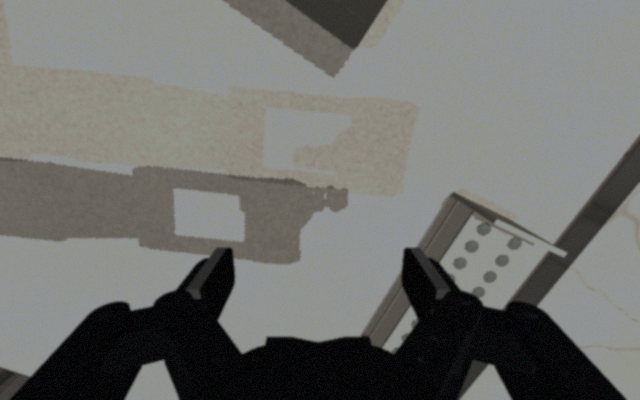

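The wrist view shows only the analyser's rear corner, cable area and fingers, so I'm moving above the carriage for an overview.

Emit:
drive_effector:
  deltas:
    - {"rotvec":[0,0,0.122],"finger_gap":1}
    - {"rotvec":[0,0,0.122],"finger_gap":1}
    - {"rotvec":[0,0,0.122],"finger_gap":1}
    - {"rotvec":[0,0,0.122],"finger_gap":1}
    - {"rotvec":[0,0,0.122],"finger_gap":1}
    - {"d":[22,-38,0],"finger_gap":1}
    - {"d":[22,-38,0],"finger_gap":1}
    - {"d":[22,-38,0],"finger_gap":1}
    - {"d":[22,-38,0],"finger_gap":1}
    - {"d":[22,-38,0],"finger_gap":1}
    - {"d":[22,-38,0],"finger_gap":1}
    - {"d":[22,-38,0],"finger_gap":1}
    - {"d":[22,-38,0],"finger_gap":1}
    - {"d":[22,-38,0],"finger_gap":1}
    - {"d":[22,-38,0],"finger_gap":1}
    - {"d":[22,-38,0],"finger_gap":1}
    - {"d":[22,-38,20],"finger_gap":1}
    - {"d":[22,-38,20],"finger_gap":1}
    - {"finger_gap":1}
    - {"finger_gap":1}

```text
time_s: 2.15
position: [600.0, -57.8, 362.9]
tcp_rot: [[0.986, -0.166, -0.004], [-0.166, -0.986, 0.0], [-0.004, 0.001, -1.0]]
ft_force: [-0.2, 0.0, 0.5]
grip_width: 0.997
gripper_force: 0.0
```

Run:
```python
from h import *
s,im=shot('w1');print(s['joints'],s['tcp_rot'],s['position'])
cv2.imwrite('pics/w1b.png',cv2.resize(im[:,:,::-1],(800,500),interpolation=cv2.INTER_CUBIC))
```

```text
[-1.89881963e-01  2.16887271e-01  1.30621343e+00 -6.76949778e-04
  1.62207208e+00  1.54802981e+00] [[ 9.86056563e-01 -1.66370609e-01 -3.64338371e-03]
 [-1.66371671e-01 -9.86063115e-01  1.18154658e-05]
 [-3.59457204e-03  5.94505118e-04 -9.99993363e-01]] [599.98885677 -57.7846318  362.92559114]
```

View pics/w1b.png

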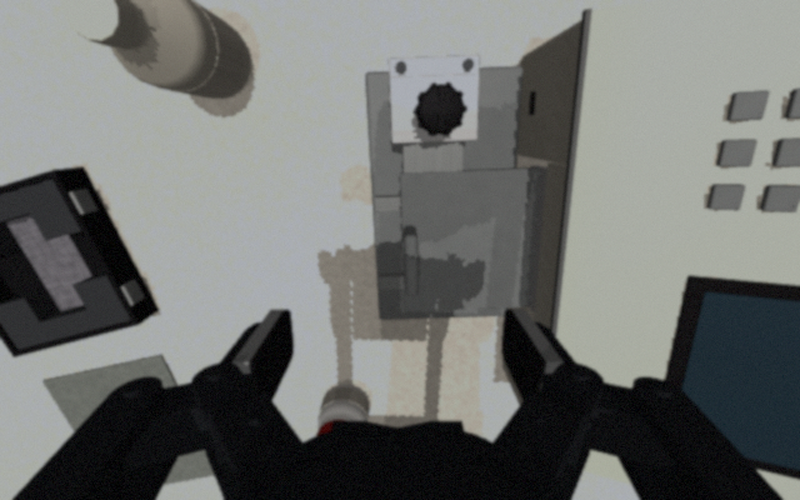

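Wrist view (800x500 scale): the knob is at (441,109), the tab from (411,228) to (411,292), and the bed's front edge runs (367,74)-(380,318). I'll take a second viewpoint for triangulation.

Emit:
drive_effector:
  deltas:
    - {"d":[40,10,40],"finger_gap":1}
    - {"d":[40,10,40],"finger_gap":1}
    - {"finger_gap":1}
    - {"finger_gap":1}
  lines: "1,2"

```text
time_s: 2.6
position: [665.1, -89.3, 293.3]
```

Run:
```python
from h import *
s,im=shot('w2')
cv2.imwrite('pics/w2b.png',cv2.resize(im[20:320,160:500,::-1],(794,600*1*1),interpolation=cv2.INTER_CUBIC)[:, :])
```

```text
(no output)
```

View pics/w2b.png

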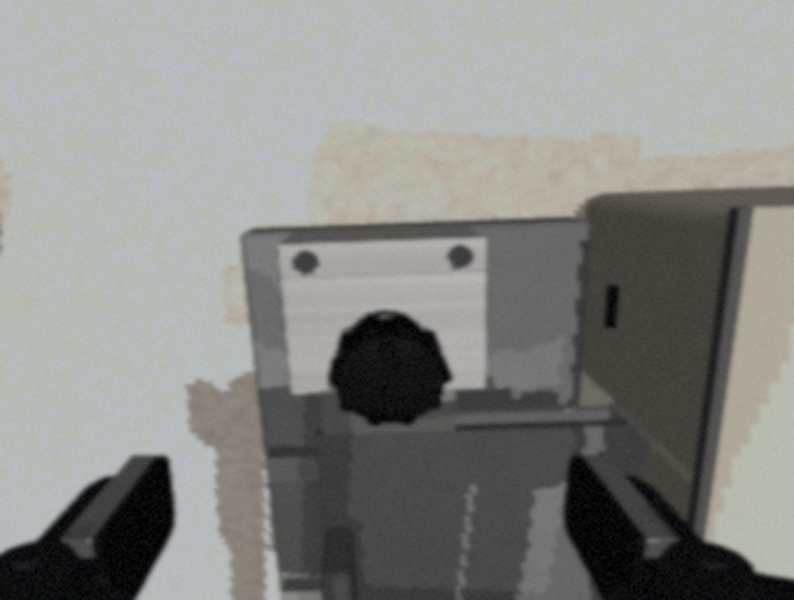

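w2 (crop scaled 2.335×2): knob centre (390,368), bracket screws (305,262) and (460,257), bed corner (245,233), tab +x end (340,530).

Run:
```python
from h import *
C1,C2,CT=old('w1'),old('w2'),cam('top')
def blob(n,c,r=25,th=45):
    g=cv2.imread(f'pics/{n}.png').max(2);m=((g<th)*255).astype('uint8')
    k,l,st,ce=cv2.connectedComponentsWithStats(m);best=min((i for i in range(1,k) if st[i,4]>40),key=lambda i:np.hypot(*(ce[i]-c)));
    print(n,ce[best],st[best]);x,y,w,h,_=st[best];return np.array([x+w/2-.5,y+h/2-.5])
k1=blob('w1',(353,87));k2=blob('w2',(327,204));kt=blob('top0',(443,146))
print('knob12',tri([(C1,k1),(C2,k2)]),'all',tri([(C1,k1),(C2,k2),(CT,kt)]))
f=lambda x,y:(160+x/2.335,20+y/2)
for n,a,b in[('scr+y',(320.8,53.6),f(305,262)),('scr-y',(374.4,52),f(460,257)),('bedcorner',(293.6,59.2),f(245,233)),('tab+x',(328.8,182.4),f(340,530))]: print(n,tri([(C1,a),(C2,b)]))
a=plane(C1,(293.6,59.2),22);b=plane(C1,(304,254.4),22);print('bed',a,b,np.arctan2(*(a-b)[[1,0]]),np.linalg.norm(a-b))
print('tab ends',plane(C1,(328.8,183),89),plane(C1,(329.5,231),89), plane(CT,(421,206),89))
```

```text
w1 [351.50826806  87.71018277] [ 333   68   39   40 1149]
w2 [326.11644833 205.06938379] [ 302  178   50   54 2061]
top0 [442.28666667 145.2       ] [435 139  15  13 150]
knob12 (array([683.41302204, -98.26181687, 101.16167367]), [np.float64(0.20779101192803515), np.float64(0.20779101192806984)]) all (array([683.5000331 , -97.47160869,  99.4717801 ]), [np.float64(1.1844157468861194), np.float64(0.7860630698149094), np.float64(1.863633561613901)])
scr+y (array([714.54629771, -80.06666552,  72.7887484 ]), [np.float64(0.04051341354610987), np.float64(0.04051341354614654)])
scr-y (array([ 708.53251208, -123.56093221,   71.95936111]), [np.float64(0.11276952666600183), np.float64(0.11276952666602945)])
bedcorner (array([722.92146851, -54.40660767,  16.11120871]), [np.float64(0.02801417505780744), np.float64(0.028014175057753804)])
tab+x (array([602.45036738, -69.08918458,  58.6741348 ]), [np.float64(0.5481005844762448), np.float64(0.5481005844762701)])
bed [721.99465893 -54.73283879  22.        ] [508.96409152 -25.97524423  22.        ] -0.13418166502646334 214.96283840341553
tab ends [609.65850327 -69.63197033  89.        ] [564.42046624 -63.16934527  89.        ] [559.93985654 -55.95799661  89.        ]
```

Emit:
drive_effector:
  deltas:
    - {"d":[10,3,0],"finger_gap":1}
    - {"d":[9.5,2.8,0],"finger_gap":1}
    - {"d":[0,0,21],"finger_gap":1}
    - {"d":[0,0,20],"finger_gap":1}
    - {"finger_gap":1}
    - {"finger_gap":1}

```text
time_s: 3.25
position: [683.9, -96.6, 255.5]
tcp_rot: [[0.986, -0.168, 0.002], [-0.168, -0.986, -0.0], [0.002, 0.0, -1.0]]
ft_force: [0.1, -0.5, 0.4]
grip_width: 1.004
gripper_force: 0.0
```

Run:
```python
from h import *
s,im=shot('w3')
cv2.imwrite('pics/w3b.png',im[:,:,::-1])
```

```text
(no output)
```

View pics/w3b.png

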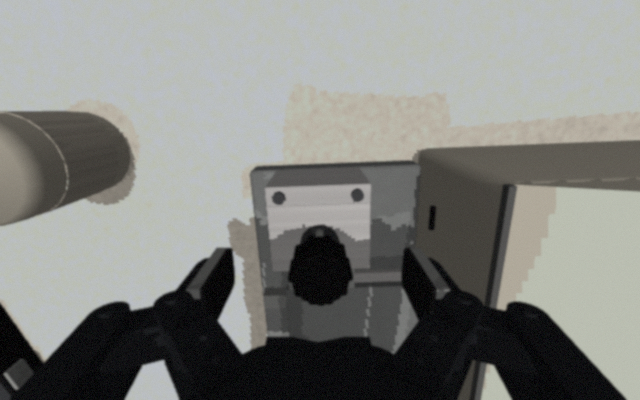

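The knob is at (320,265), midway between the fingertips at 232 and 404, so it is centred. I'm lowering 3 mm and closing.

Emit:
drive_effector:
  deltas:
    - {"d":[0,0,3],"finger_gap":0}
    - {"finger_gap":0}
    - {"finger_gap":0}
    - {"finger_gap":0}
    - {"finger_gap":0}
    - {"finger_gap":0}
    - {"finger_gap":0}
    - {"finger_gap":0}

```text
time_s: 4.1
position: [683.7, -97.2, 251.9]
tcp_rot: [[0.986, -0.169, 0.001], [-0.169, -0.986, -0.002], [0.001, 0.002, -1.0]]
ft_force: [-2.6, -4.6, 5.8]
grip_width: 0.311
gripper_force: 59.4
```

Emit:
drive_effector:
  deltas:
    - {"d":[0,0,-4],"finger_gap":0}
    - {"d":[0,0,-4],"finger_gap":0}
    - {"d":[0,0,-4],"finger_gap":0}
    - {"d":[0,0,-4],"finger_gap":0}
    - {"finger_gap":0}
    - {"finger_gap":0}

```text
time_s: 4.7
position: [683.9, -97.3, 262.8]
tcp_rot: [[0.986, -0.169, -0.002], [-0.169, -0.986, -0.001], [-0.002, 0.001, -1.0]]
ft_force: [4.7, -6.2, -10.1]
grip_width: 0.309
gripper_force: 59.5
```

Emit:
drive_effector:
  deltas:
    - {"d":[0,0,-2],"finger_gap":0}
    - {"d":[0,0,-2],"finger_gap":0}
    - {"finger_gap":0}
    - {"finger_gap":0}

```text
time_s: 5.1
position: [684.0, -97.3, 266.2]
tcp_rot: [[0.986, -0.169, -0.003], [-0.169, -0.986, -0.001], [-0.002, 0.001, -1.0]]
ft_force: [4.2, -5.0, -10.6]
grip_width: 0.308
gripper_force: 59.5
```

Emit:
drive_effector:
  deltas:
    - {"d":[0,0,-2],"finger_gap":0}
    - {"finger_gap":0}
    - {"rotvec":[0,0,-0.145],"finger_gap":0}
    - {"rotvec":[0,0,-0.145],"finger_gap":0}
    - {"rotvec":[0,0,-0.145],"finger_gap":0}
    - {"rotvec":[0,0,-0.145],"finger_gap":0}
    - {"rotvec":[0,0,-0.145],"finger_gap":0}
    - {"rotvec":[0,0,-0.145],"finger_gap":0}
    - {"rotvec":[0,0,-0.145],"finger_gap":0}
    - {"rotvec":[0,0,-0.145],"finger_gap":0}
    - {"rotvec":[0,0,-0.145],"finger_gap":0}
    - {"finger_gap":0}
    - {"finger_gap":0}
    - {"finger_gap":0}

```text
time_s: 6.5
position: [683.9, -97.1, 267.8]
tcp_rot: [[0.422, 0.907, -0.003], [0.907, -0.422, -0.0], [-0.002, -0.003, -1.0]]
ft_force: [4.2, -5.4, -10.7]
grip_width: 0.305
gripper_force: 59.6
```

```bash
python3 -c "
from h import *
s=arm.sense();print(s['moment'],s['joints'])"
```

```text
[-0.85410061 -0.82438595 -0.01953482] [-2.22906158e-01  4.56006340e-01  1.18698463e+00 -9.32288531e-04
  1.50165662e+00  2.12649630e-01]
```

Emit:
drive_effector:
  deltas:
    - {"d":[0,0,2],"finger_gap":0}
    - {"d":[0,0,2],"finger_gap":0}
    - {"d":[0,0,2],"finger_gap":0}
    - {"d":[0,0,2],"finger_gap":0}
    - {"finger_gap":0}
    - {"finger_gap":0}

```text
time_s: 7.1
position: [683.8, -97.1, 261.8]
tcp_rot: [[0.422, 0.907, -0.002], [0.907, -0.422, -0.001], [-0.001, -0.002, -1.0]]
ft_force: [2.6, -5.2, -4.7]
grip_width: 0.31
gripper_force: 60.1
```

Emit:
drive_effector:
  deltas:
    - {"d":[0,0,2],"finger_gap":0}
    - {"finger_gap":0}
    - {"finger_gap":0}
    - {"finger_gap":0.5}
    - {"finger_gap":1}
    - {"finger_gap":1}
    - {"finger_gap":1}
    - {"finger_gap":1}

```text
time_s: 7.9
position: [683.8, -96.1, 263.3]
tcp_rot: [[0.421, 0.907, 0.0], [0.907, -0.421, 0.0], [0.0, 0.0, -1.0]]
ft_force: [-0.3, 0.2, -0.3]
grip_width: 1.002
gripper_force: 0.0
```

Emit:
drive_effector:
  deltas:
    - {"d":[0,0,-20],"finger_gap":1}
    - {"d":[0,0,-20],"finger_gap":1}
    - {"d":[0,0,-20],"finger_gap":1}
    - {"finger_gap":1}
    - {"finger_gap":1}

```text
time_s: 8.4
position: [683.7, -96.4, 323.4]
tcp_rot: [[0.421, 0.907, 0.001], [0.907, -0.421, -0.0], [0.0, 0.001, -1.0]]
ft_force: [0.9, 0.6, 0.6]
grip_width: 0.999
gripper_force: 0.0
```

Run:
```python
from h import *
s,im=shot('w4')
print(s['position'],proj(cam('wrist',s),[683.5,-98,110]),proj(cam('wrist',s),[683.5,-98,100]))
g=im.max(2)<45;k,l,st,ce=cv2.connectedComponentsWithStats((g*255).astype('uint8'))
print([(st[i].tolist(),ce[i].round(1)) for i in range(1,k) if st[i,4]>200])
```

```text
[683.71979292 -96.44512298 323.37886985] [318.25093411 224.63822947] [318.20548027 219.25126393]
[([296, 194, 44, 54, 1739], array([317.5, 222.3])), ([166, 206, 56, 20, 281], array([200.8, 215.4])), ([12, 248, 613, 152, 43908], array([316.7, 351.3]))]
```

Run:
```python
from h import *
CS=cam('scene')
new=arm.capture('scene');cv2.imwrite('pics/scene1.png',new[:,:,::-1])
for z in(99.5,109.5):print(proj(CS,[683.5,-98,z]))
for n in('scene0','scene1'):
    g=cv2.imread(f'pics/{n}.png').max(2)[145:190,220:260];k,l,st,ce=cv2.connectedComponentsWithStats(((g<55)*255).astype('uint8'));print(n,[(st[i].tolist(),ce[i].round(1)+[220,145]) for i in range(1,k) if st[i,4]>8])
```

```text
[237.62841226 165.46528584]
[237.00908726 162.94768787]
scene0 [([12, 15, 13, 16, 144], array([238.5, 167.1])), ([5, 18, 5, 3, 9], array([226.8, 163.9])), ([19, 30, 21, 15, 157], array([248.9, 183.3]))]
scene1 [([30, 0, 10, 5, 19], array([253.3, 146.7])), ([20, 6, 8, 5, 11], array([243. , 153.2])), ([12, 12, 12, 19, 174], array([238. , 165.8])), ([5, 18, 5, 3, 9], array([226.8, 163.9])), ([19, 22, 21, 23, 238], array([251.2, 179.5]))]
```

Emit:
drive_effector:
  deltas:
    - {"rotvec":[0,0,0.141],"finger_gap":1}
    - {"rotvec":[0,0,0.141],"finger_gap":1}
    - {"rotvec":[0,0,0.141],"finger_gap":1}
    - {"rotvec":[0,0,0.141],"finger_gap":1}
    - {"rotvec":[0,0,0.141],"finger_gap":1}
    - {"rotvec":[0,0,0.141],"finger_gap":1}
    - {"rotvec":[0,0,0.141],"finger_gap":1}
    - {"rotvec":[0,0,0.141],"finger_gap":1}
    - {"rotvec":[0,0,0.141],"finger_gap":1}
    - {"d":[-35,-5.5,0],"finger_gap":1}
    - {"d":[-34,-5.5,0],"finger_gap":1}
    - {"d":[-34,-5.5,0],"finger_gap":1}
    - {"finger_gap":1}
    - {"finger_gap":1}

```text
time_s: 9.9
position: [583.2, -66.3, 321.8]
tcp_rot: [[0.991, -0.133, -0.002], [-0.133, -0.991, 0.0], [-0.002, -0.0, -1.0]]
ft_force: [1.1, 0.5, 0.5]
grip_width: 1.0
gripper_force: 0.0
```

Run:
```python
from h import *
s,im=shot('w5');C=cam('wrist',s);print(s['position'])
for x in([609.7,-69.6,89],[564.4,-63.2,89],[605.6,-68.4,89],[558,-62,89]):print(proj(C,x).round())
cv2.imwrite('pics/w5b.png',im[:,:,::-1])
```

```text
[583.19404444 -66.26899628 321.83346006]
[317. 178.]
[317. 236.]
[316. 183.]
[316. 243.]
```

View pics/w5b.png

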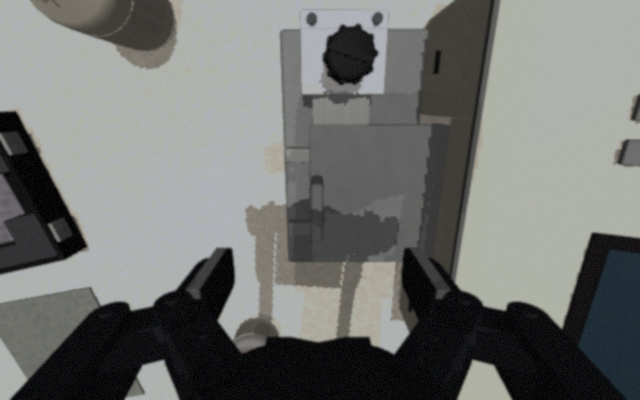

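The tab's top edge spans (317,177)-(317,240), midway between the fingers, and the knob's mark line has turned. I'm descending and gripping.

Emit:
drive_effector:
  deltas:
    - {"d":[0,0,30],"finger_gap":1}
    - {"d":[0,0,30],"finger_gap":1}
    - {"d":[0,0,20],"finger_gap":0.6}
    - {"finger_gap":0}
    - {"finger_gap":0}
    - {"finger_gap":0}
    - {"finger_gap":0}
    - {"finger_gap":0}
    - {"finger_gap":0}

```text
time_s: 10.85
position: [584.7, -65.8, 245.3]
tcp_rot: [[0.991, -0.132, 0.005], [-0.132, -0.991, 0.001], [0.005, -0.002, -1.0]]
ft_force: [1.3, 4.1, 5.1]
grip_width: 0.098
gripper_force: 61.7
```

Emit:
drive_effector:
  deltas:
    - {"d":[0,-10,0],"finger_gap":0}
    - {"d":[0,-14,0],"finger_gap":0}
    - {"d":[0,-14,0],"finger_gap":0}
    - {"d":[0,-14,0],"finger_gap":0}
    - {"d":[0,-14,0],"finger_gap":0}
    - {"d":[0,-14,0],"finger_gap":0}
    - {"d":[0,-14,0],"finger_gap":0}
    - {"d":[0,-12,0],"finger_gap":0}
    - {"d":[0,-6,0],"finger_gap":0}
    - {"finger_gap":0}
    - {"finger_gap":0}
    - {"finger_gap":0}

```text
time_s: 12.05
position: [599.2, 44.0, 245.2]
tcp_rot: [[0.991, -0.133, 0.004], [-0.133, -0.991, -0.003], [0.004, 0.002, -1.0]]
ft_force: [-0.4, -0.8, 6.7]
grip_width: 0.099
gripper_force: 61.9
```

Emit:
drive_effector:
  deltas:
    - {"d":[0,-2,0],"finger_gap":0}
    - {"finger_gap":0}
    - {"finger_gap":0}
  only: "pos|ft"

```text
position: [599.4, 44.6, 245.2]
ft_force: [-1.5, -6.1, 7.3]
```

Emit:
drive_effector:
  deltas:
    - {"finger_gap":0.5}
    - {"finger_gap":1}
    - {"finger_gap":1}
    - {"finger_gap":1}
    - {"d":[0,0,-40],"finger_gap":1}
    - {"d":[0,0,-50],"finger_gap":1}
    - {"d":[-5,45,0],"finger_gap":1}
    - {"d":[-5,45,0],"finger_gap":0.6}
    - {"d":[-4,32,0],"finger_gap":0}
    - {"finger_gap":0}
    - {"finger_gap":0}
    - {"finger_gap":0}

```text
time_s: 13.55
position: [569.0, -71.8, 332.8]
tcp_rot: [[0.991, -0.132, -0.0], [-0.132, -0.991, 0.001], [-0.0, -0.001, -1.0]]
ft_force: [-0.3, 0.4, -1.4]
grip_width: 0.137
gripper_force: 0.0
```

Run:
```python
from h import *
s,im=shot('w6');C=cam('wrist',s);print(s['position'])
for x in([579.4,-84,79],):print(proj(C,x).round())
cv2.imwrite('pics/w6b.png',cv2.resize(im[50:310,180:500,::-1],None,fx=2.3,fy=2.3,interpolation=cv2.INTER_CUBIC))
```

```text
[569.03104837 -71.78080188 332.83842391]
[331. 190.]
```

View pics/w6b.png

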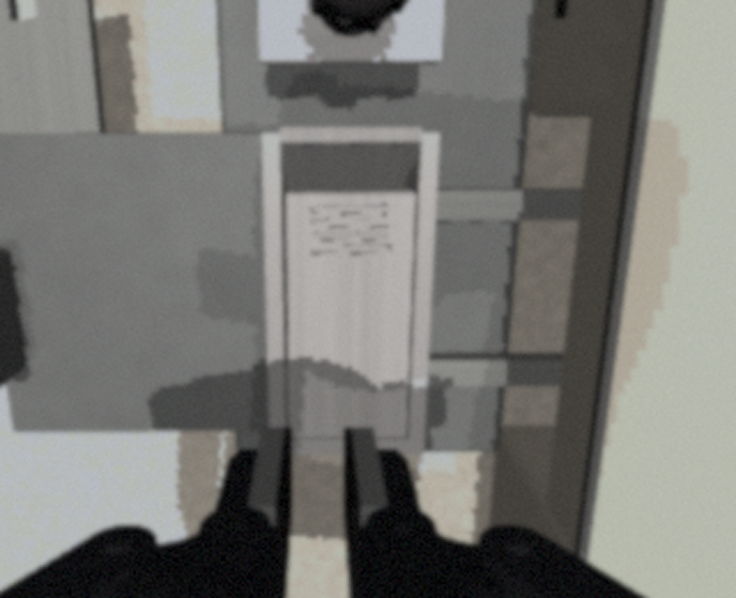

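The block's top is level in the pocket: crop corners (287,193), (413,193), (410,438), (290,436), with the ribs at y≈230 on the +x end. Open gap beyond that end.

Run:
```python
from h import *
C=old('w6')
P=np.array([plane(C,(180+x/2.3,50+y/2.3),79) for x,y in((287,193),(413,193),(410,438),(290,436))])
c=P.mean(0);e=(P[0]+P[1]-P[2]-P[3])/2;print(P.round(1),'c',c,'len',np.linalg.norm(e),'w',np.linalg.norm(P[0]-P[1]),'yaw',np.arctan2(e[1],e[0]))
x=e/np.linalg.norm(e);y=np.cross([0,0,1],x);t=c+28*x;s=arm.sense();R=s['tcp_rot'];print('press28',t,'delta tool',R.T@(np.array([t[0],t[1],79+173])-s['position']))
```

```text
[[ 626.   -69.5   79. ]
 [ 620.5 -110.9   79. ]
 [ 531.7 -101.8   79. ]
 [ 538.4  -57.8   79. ]] c [579.14823077 -85.00238331  79.        ] len 88.82628012523233 w 41.76606555230817 yaw -0.11771772441872125
press28 [606.95445023 -88.29087227  79.        ] delta tool [39.73465357 11.65629787 80.8336422 ]
```

Emit:
drive_effector:
  deltas:
    - {"d":[20,6,0],"finger_gap":0}
    - {"d":[20,6,0],"finger_gap":0}
    - {"d":[0,0,40],"finger_gap":0}
    - {"d":[0,0,30],"finger_gap":0}
    - {"d":[0,0,6],"finger_gap":0}
    - {"finger_gap":0}
    - {"finger_gap":0}

```text
time_s: 14.3
position: [607.6, -89.3, 259.0]
tcp_rot: [[0.991, -0.132, 0.003], [-0.132, -0.991, -0.001], [0.003, 0.0, -1.0]]
ft_force: [0.0, 0.0, 0.3]
grip_width: -0.001
gripper_force: 0.0
```

Emit:
drive_effector:
  deltas:
    - {"d":[0,0,3],"finger_gap":0}
    - {"d":[0,0,2],"finger_gap":0}
    - {"d":[1,0,2],"finger_gap":0}
    - {"d":[1,0,2],"finger_gap":0}
    - {"finger_gap":0}
  only: "pos|ft"

```text
position: [609.1, -90.2, 248.0]
ft_force: [0.3, -0.1, 0.7]
```

Emit:
drive_effector:
  deltas:
    - {"d":[1,0,2],"finger_gap":0}
    - {"d":[1,0,2],"finger_gap":0}
    - {"d":[1,0,2],"finger_gap":0}
    - {"finger_gap":0}
    - {"finger_gap":0}
  only: "pos|ft"

```text
position: [612.2, -90.6, 245.9]
ft_force: [-4.5, 0.7, 13.1]
```

Emit:
drive_effector:
  deltas:
    - {"d":[1,0,2],"finger_gap":0}
    - {"d":[1,0,2],"finger_gap":0}
    - {"finger_gap":0}
    - {"finger_gap":0}
  only: "pos|ft"

```text
position: [614.8, -90.9, 241.6]
ft_force: [-1.8, 0.5, 9.3]
```

Emit:
drive_effector:
  deltas:
    - {"d":[1,0,1.5],"finger_gap":0}
    - {"d":[1,0,1.5],"finger_gap":0}
    - {"finger_gap":0}
    - {"finger_gap":0}
  only: "pos|ft"

```text
position: [617.2, -91.3, 240.1]
ft_force: [-1.8, 0.3, 12.4]
```

Emit:
drive_effector:
  deltas:
    - {"d":[0.5,0,1.5],"finger_gap":0}
    - {"d":[0.5,0,1.5],"finger_gap":0}
    - {"finger_gap":0}
    - {"finger_gap":0}
  only: "pos|ft"

```text
position: [618.7, -91.5, 239.1]
ft_force: [-2.1, 0.8, 18.7]
```

Run:
```python
from h import *
s,im=shot('w7')
a=cv2.resize(im[60:320,180:500,::-1],None,fx=1.6,fy=1.6);b=cv2.resize(arm.capture('scene')[125:205,215:310,::-1],None,fx=3,fy=3);
b=cv2.copyMakeBorder(b,0,a.shape[0]-b.shape[0],0,0,0);cv2.imwrite('pics/w7b.png',np.hstack([a,b]))
```

```text
(no output)
```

View pics/w7b.png

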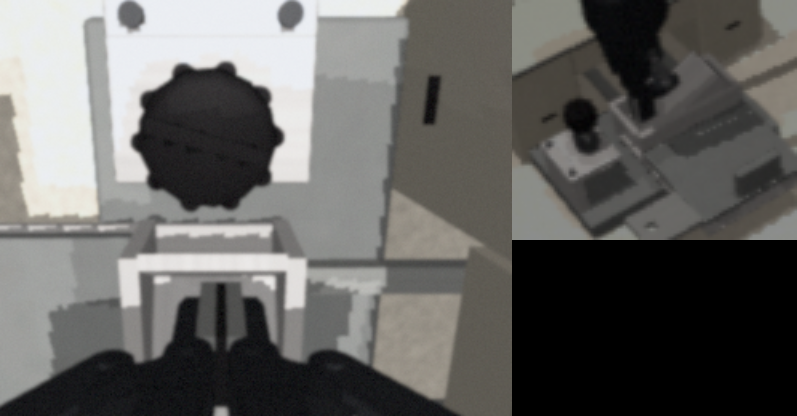

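The scene crop shows the block tipped, its raised face behind the fingers, and the stiffening force says it is seated. I'm easing off slowly.

Emit:
drive_effector:
  deltas:
    - {"d":[0,0,-1],"finger_gap":0}
    - {"d":[0,0,-1],"finger_gap":0}
    - {"d":[0,0,-1],"finger_gap":0}
    - {"d":[0,0,-1],"finger_gap":0}
    - {"d":[0,0,-1],"finger_gap":0}
    - {"d":[0,0,-1],"finger_gap":0}
    - {"d":[0,0,-1],"finger_gap":0}
    - {"d":[0,0,-1],"finger_gap":0}
    - {"d":[0,0,-1],"finger_gap":0}
    - {"d":[0,0,-1],"finger_gap":0}
    - {"d":[0,0,-1],"finger_gap":0}
    - {"d":[0,0,-1],"finger_gap":0}
    - {"d":[0,0,-2],"finger_gap":0}
    - {"d":[0,0,-2],"finger_gap":0}
    - {"finger_gap":0}
  only: "pos|ft"

```text
position: [616.7, -91.1, 248.2]
ft_force: [-0.1, -0.6, 0.0]
```

Emit:
drive_effector:
  deltas:
    - {"d":[0,0,-20],"finger_gap":0}
    - {"d":[0,0,-30],"finger_gap":0}
    - {"d":[-30,-6,-20],"finger_gap":0.5}
    - {"d":[-30,0,0],"finger_gap":1}
    - {"finger_gap":1}
    - {"finger_gap":1}
  only: "pos|ft"

```text
position: [557.8, -77.1, 318.2]
ft_force: [0.0, -0.2, -0.5]
```

Run:
```python
from h import *
s,im=shot('w8');print(s['position'])
for x in([579.4,-84,79],):print(proj(cam('wrist',s),x).round())
cv2.imwrite('pics/w8b.png',cv2.resize(im[40:300,180:500,::-1],None,fx=2.3,fy=2.3,interpolation=cv2.INTER_CUBIC))
```

```text
[557.82206184 -77.10826625 318.19226967]
[323. 182.]
```

View pics/w8b.png

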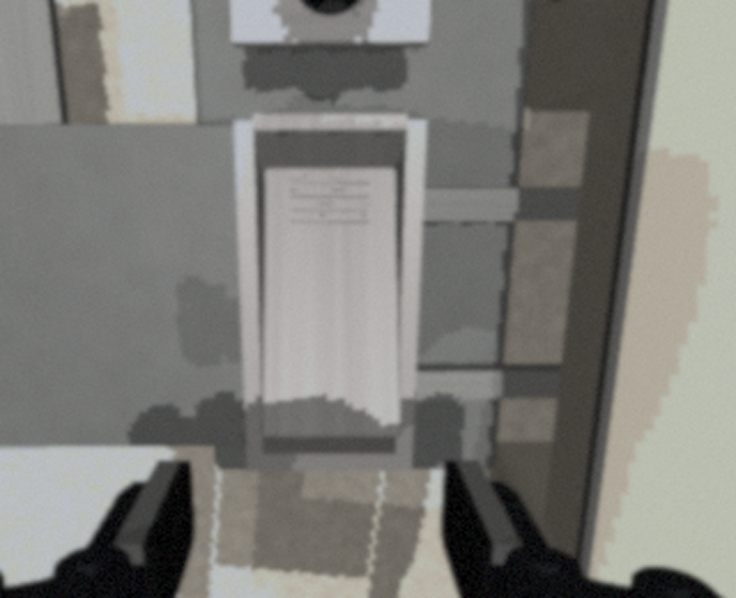

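Run:
```python
from h import *
from scipy.optimize import brentq
C=old('w8');f=lambda x,y:(180+x/2.3,40+y/2.3)
for zb in(90,94,97,100):
    B=plane(C,f(331,437),zb);wb=np.linalg.norm(plane(C,f(262,437),zb)-plane(C,f(400,437),zb))
    g=lambda z:np.linalg.norm(plane(C,f(331,168),z)-B)-90
    zs=np.linspace(40,90,26);gv=[g(z) for z in zs];r=[brentq(g,a,b) for a,b,u,v in zip(zs,zs[1:],gv,gv[1:]) if u*v<0]
    for z in r:
        A=plane(C,f(331,168),z);wa=np.linalg.norm(plane(C,f(265,168),z)-plane(C,f(397,168),z));d=(A-B)/90;n=np.cross(d,[-.1356,-.9908,0]);n=n/np.linalg.norm(n)*np.sign(n[2]);print(zb,z,'tilt',np.arcsin(-d[2]),'w',wb,wa,B.round(1),A.round(1),'origin',((A+B)/2-24*n).round(1))
print(arm.sense()['tcp_rot'])
```

```text
90 56.151713224246 tilt 0.3855750988081138 w 44.840123150596526 44.441070878483664 [545.4 -80.4  90. ] [628.  -91.6  56.2] origin [577.8 -84.8  50.8]
94 56.0978338806653 tilt 0.43469653550086934 w 43.9330578673455 44.45141028449262 [547.2 -80.5  94. ] [628.  -91.6  56.1] origin [577.6 -84.7  53.3]
97 56.38222721164625 tilt 0.46823121656936556 w 43.252758904907246 44.39683541553863 [548.5 -80.6  97. ] [628.1 -91.6  56.4] origin [577.5 -84.7  55.3]
100 56.883761929703894 tilt 0.49959412681079024 w 42.572459942468974 44.300591275707916 [549.8 -80.7 100. ] [628.1 -91.6  56.9] origin [577.5 -84.6  57.4]
[[ 9.91129772e-01 -1.32896550e-01  5.31555006e-04]
 [-1.32896469e-01 -9.91129908e-01 -1.84738551e-04]
 [ 5.51391180e-04  1.12458095e-04 -9.99999842e-01]]
```

The block is tipped about 0.44 rad: the raised end's top edge is at crop (262-400,437), which puts it near (547.5,-80.5,95). I'll grip it there with the tips just above the wall tops.

Emit:
drive_effector:
  deltas:
    - {"d":[-8.2,4.8,0],"finger_gap":1}
    - {"d":[0,0,30],"finger_gap":1}
    - {"d":[0,0,30],"finger_gap":1}
    - {"d":[0,0,10],"finger_gap":1}
    - {"finger_gap":1}
    - {"finger_gap":1}

```text
time_s: 19.35
position: [550.0, -81.2, 249.0]
tcp_rot: [[0.991, -0.133, 0.001], [-0.133, -0.991, -0.0], [0.001, 0.0, -1.0]]
ft_force: [-0.3, -0.1, -0.2]
grip_width: 0.998
gripper_force: 0.0
```

Emit:
drive_effector:
  deltas:
    - {"d":[-1,0,1],"finger_gap":0.8}
    - {"finger_gap":0.6}
    - {"finger_gap":0.4}
    - {"finger_gap":0.2}
    - {"finger_gap":0}
    - {"finger_gap":0}
    - {"finger_gap":0}
    - {"finger_gap":0}

```text
time_s: 20.15
position: [548.7, -80.7, 248.7]
tcp_rot: [[0.991, -0.133, 0.002], [-0.133, -0.991, -0.001], [0.002, 0.0, -1.0]]
ft_force: [-0.7, 0.8, 6.1]
grip_width: 0.497
gripper_force: 64.0
```

Emit:
drive_effector:
  deltas:
    - {"d":[0,0,-4],"finger_gap":0}
    - {"d":[0,0,-6],"finger_gap":0}
    - {"d":[0,0,-8],"finger_gap":0}
    - {"d":[0,0,-10],"finger_gap":0}
    - {"d":[0,0,-20],"finger_gap":0}
    - {"d":[0,0,-20],"finger_gap":0}
    - {"d":[0,0,-20],"finger_gap":0}
    - {"d":[0,0,-10],"finger_gap":0}
    - {"finger_gap":0}
    - {"finger_gap":0}

```text
time_s: 21.15
position: [548.3, -80.7, 344.6]
tcp_rot: [[0.991, -0.133, -0.001], [-0.133, -0.991, 0.0], [-0.001, -0.0, -1.0]]
ft_force: [-0.1, -0.1, -1.6]
grip_width: 0.5
gripper_force: 61.1
```

Run:
```python
from h import *
s,im=shot('w9')
a=im[:,:,::-1];b=arm.capture('scene')[90:210,200:340,::-1]
b=cv2.resize(b,(467,400));cv2.imwrite('pics/w9b.png',np.hstack([a[:,150:480],b]))
```

```text
(no output)
```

View pics/w9b.png

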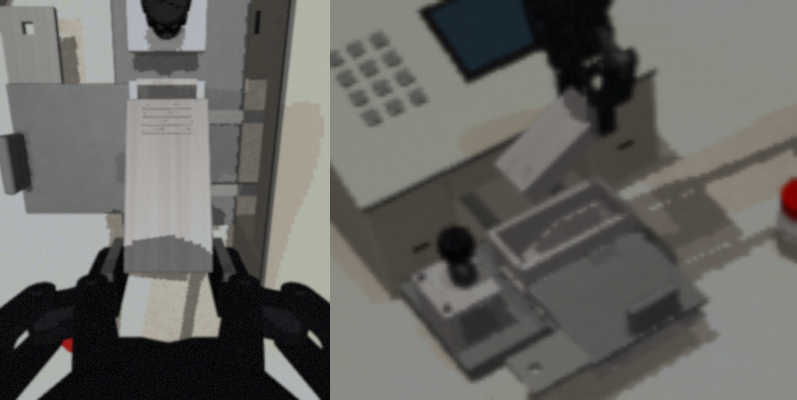

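The block is held and clear of the pocket, far edge at v≈99 and near edge at v≈270 in the wrist frame. The knob is up and the carriage out. I've used up the picture allowance, so the rest is numeric. Next is the block's pose in the tool frame.

Run:
```python
from h import *
from scipy.optimize import least_squares
from scipy.spatial.transform import Rotation as Ro
c=arm.calibration('wrist');K=np.array(c['K']);M=np.linalg.inv(np.array(c['mount']))
px=np.array([(276,99),(357,99),(362,270),(274,270)],float)
L=np.array([(45,22,24),(45,-22,24),(-45,-22,24),(-45,22,24)],float)  # block coords; block y=-tool y
def pts(p):
    R=Ro.from_euler('y',p[0]).as_matrix();D=np.diag([1,-1,-1])
    return (R@D@L.T).T+[p[1],p[2],p[3]]
def r(p):
    q=(K@(M[:3,:3]@pts(p).T+M[:3,3:])).T;return (q[:,:2]/q[:,2:]-px).ravel()
o=least_squares(r,[-.4,40,0,170]);print(o.x,o.fun.round(1))
print(pts(o.x).round(1))
# refine edges numerically: gradient across rows at columns 300,330
g=cv2.imread('pics/w9.png',0).astype(float)
print('far',[(int(v),int(g[v,316])) for v in range(92,106)]);print('near',[(int(v),int(g[v,316])) for v in range(262,278)])
print('rowL120',g[120,268:284].astype(int),'R',g[120,350:366].astype(int))
```

```text
[-4.28417476e-01  2.88638446e+01  4.97494974e-02  1.97249412e+02] [ 0.5  0.1  1.1  0.1 -0.7 -0.1 -0.8 -0.1]
[[ 79.8 -22.  194.1]
 [ 79.8  22.  194.1]
 [ -2.1  22.  156.7]
 [ -2.1 -22.  156.7]]
far [(92, 80), (93, 80), (94, 80), (95, 78), (96, 79), (97, 83), (98, 98), (99, 124), (100, 143), (101, 152), (102, 154), (103, 152), (104, 152), (105, 158)]
near [(262, 104), (263, 103), (264, 103), (265, 104), (266, 102), (267, 102), (268, 102), (269, 101), (270, 99), (271, 93), (272, 95), (273, 98), (274, 100), (275, 100), (276, 103), (277, 105)]
rowL120 [119 116 121 117 119 119 117 125 138 152 157 161 158 159 159 156] R [163 162 162 164 161 162 164 150 137 129 127 127 124 126 124 126]
```

Emit:
drive_effector:
  deltas:
    - {"d":[0,0,-25],"finger_gap":0}
    - {"d":[-10,-30,-25],"finger_gap":0}
    - {"rotvec":[0,0,-0.12],"d":[-10,-40,0],"finger_gap":0}
    - {"rotvec":[0,0,-0.12],"d":[-10,-40,0],"finger_gap":0}
    - {"rotvec":[0,0.108,0],"finger_gap":0}
    - {"rotvec":[0,0.108,0],"finger_gap":0}
    - {"rotvec":[0,0.108,0],"finger_gap":0}
    - {"rotvec":[0,0.108,0],"finger_gap":0}
    - {"finger_gap":0}
    - {"finger_gap":0}

```text
time_s: 22.25
position: [527.9, 31.4, 393.9]
tcp_rot: [[0.905, 0.107, 0.412], [0.097, -0.994, 0.044], [0.414, -0.0, -0.91]]
ft_force: [-0.2, -0.1, -2.4]
grip_width: 0.501
gripper_force: 62.0
```

Create pl.py:
```python
from h import *
import sys
g=np.array(eval(sys.argv[1]))
s=arm.sense();R=np.array(s['tcp_rot']);b=R@[28.9,0,197.2]+s['position'];print('block',b.round(1),'tool delta',(R.T@(g-b)).round(1),'R',R.round(3).tolist())
for w in('dx','dy','dz'):pass
print('world->tool unit z',(R.T@[0,0,1]).round(3))
```

```bash
python3 pl.py '[408,277,60]'
```

```text
block [635.3  42.9 226.4] tool delta [-252.  -256.9   68.2] R [[0.905, 0.107, 0.412], [0.097, -0.994, 0.044], [0.414, -0.0, -0.91]]
world->tool unit z [ 0.414 -0.    -0.91 ]
```

Emit:
drive_effector:
  deltas:
    - {"d":[-14,-14,4],"finger_gap":0}
    - {"d":[-28,-28.5,7.5],"finger_gap":0}
    - {"d":[-28,-28.5,7.5],"finger_gap":0}
    - {"d":[-28,-28.5,7.5],"finger_gap":0}
    - {"d":[-28,-28.5,7.5],"finger_gap":0}
    - {"d":[-28,-28.5,7.5],"finger_gap":0}
    - {"d":[-28,-28.5,7.5],"finger_gap":0}
    - {"d":[-28,-28.5,7.5],"finger_gap":0}
    - {"d":[-28,-28.5,7.5],"finger_gap":0}
    - {"d":[-14,-14.5,4],"finger_gap":0}
    - {"finger_gap":0}
    - {"finger_gap":0}
    - {"finger_gap":0}

```text
time_s: 23.55
position: [302.9, 265.0, 228.7]
tcp_rot: [[0.903, 0.105, 0.417], [0.096, -0.994, 0.044], [0.42, -0.0, -0.908]]
ft_force: [-0.4, -1.3, -2.4]
grip_width: 0.498
gripper_force: 62.1
```

```bash
python3 pl.py '[408,277,3]'
```

Run:
```python
from h import *
s,im=shot('w10')
CT,CS=cam('top'),cam('scene')
t=arm.capture('top');cv2.imwrite('pics/top1.png',t[:,:,::-1])
# mat + case by mask in the first top picture
g=cv2.imread('pics/top0.png');hsv=cv2.cvtColor(g,cv2.COLOR_BGR2HSV)
for n,(lo,hi),(x0,y0,x1,y1),z in(('mat',(70,135),(215,225,310,330),3),('case',(0,95),(220,135,305,224),30)):
    m=np.zeros(g.shape[:2],'uint8');v=cv2.GaussianBlur(g,(3,3),0).max(2);m[y0:y1,x0:x1]=((v>=lo)&(v<=hi))[y0:y1,x0:x1]*255
    k=cv2.findContours(cv2.morphologyEx(m,cv2.MORPH_CLOSE,np.ones((15,15))),0,2)[0];k=max(k,key=cv2.contourArea);bx=cv2.boxPoints(cv2.minAreaRect(k))
    P=np.array([plane(CT,p,z) for p in bx]);print(n,bx.round(1).tolist(),P[:,:2].round(1).tolist(),P.mean(0).round(1),[np.linalg.norm(P[i]-P[i-1]).round(1) for i in range(4)],[round(float(np.arctan2(*(P[i]-P[i-1])[[1,0]])),3) for i in range(4)])
```

```text
block [411.2 276.5  61.8] tool delta [-27.6  -0.9  52.1] R [[0.903, 0.105, 0.417], [0.096, -0.994, 0.044], [0.42, -0.0, -0.908]]
world->tool unit z [ 0.42  -0.    -0.908]
mat [[226.1999969482422, 237.39999389648438], [290.70001220703125, 234.89999389648438], [293.70001220703125, 313.29998779296875], [229.1999969482422, 315.79998779296875]] [[487.5, 354.2], [495.4, 212.9], [325.4, 202.7], [317.7, 342.7]] [406.5 278.1   3. ] [np.float64(170.1), np.float64(141.5), np.float64(170.3), np.float64(140.3)] [0.067, -1.515, -3.082, 1.626]
case [[228.39999389648438, 148.1999969482422], [292.3999938964844, 142.89999389648438], [298.20001220703125, 212.39999389648438], [234.1999969482422, 217.6999969482422]] [[680.2, 349.8], [694.4, 211.9], [544.2, 196.2], [530.3, 333.1]] [612.3 272.7  30. ] [np.float64(150.8), np.float64(138.6), np.float64(151.0), np.float64(137.6)] [0.111, -1.468, -3.038, 1.672]
```

Emit:
drive_effector:
  deltas:
    - {"d":[-6.3,0,13.6],"finger_gap":0}
    - {"d":[-6.3,0,13.6],"finger_gap":0}
    - {"d":[-4.2,0,9.1],"finger_gap":0}
    - {"d":[-2.1,0,4.5],"finger_gap":0}
    - {"d":[-2.1,0,4.5],"finger_gap":0}
    - {"finger_gap":0}
    - {"finger_gap":0}
  only: "pos|ft"

```text
position: [302.0, 265.2, 178.3]
ft_force: [1.0, 0.3, -1.6]
```

Emit:
drive_effector:
  deltas:
    - {"d":[-0.8,0,1.8],"finger_gap":0}
    - {"d":[-0.8,0,1.8],"finger_gap":0}
    - {"finger_gap":0}
    - {"finger_gap":0}
  only: "pos|ft"

```text
position: [301.8, 265.1, 173.9]
ft_force: [0.1, 0.4, -2.0]
```

```bash
python3 pl.py '[408,277,3]'
```

```text
block [409.9 276.7   6.9] tool delta [-3.4 -0.5  2.8] R [[0.903, 0.107, 0.416], [0.097, -0.994, 0.045], [0.419, 0.0, -0.908]]
world->tool unit z [ 0.419  0.    -0.908]
```

Emit:
drive_effector:
  deltas:
    - {"d":[-0.4,0,0.9],"finger_gap":0}
    - {"d":[-0.4,0,0.9],"finger_gap":0}
    - {"finger_gap":0}
    - {"finger_gap":0}
  only: "pos|ft"

```text
position: [301.8, 265.1, 171.9]
ft_force: [-0.5, 0.0, -1.7]
```

Emit:
drive_effector:
  deltas:
    - {"d":[-0.4,0,0.9],"finger_gap":0}
    - {"d":[-0.4,0,0.9],"finger_gap":0}
    - {"finger_gap":0}
    - {"finger_gap":0}
  only: "pos|ft"

```text
position: [301.8, 265.1, 169.9]
ft_force: [0.5, -0.5, -2.2]
```

Emit:
drive_effector:
  deltas:
    - {"d":[-0.4,0,0.9],"finger_gap":0}
    - {"d":[-0.4,0,0.9],"finger_gap":0}
    - {"finger_gap":0}
    - {"finger_gap":0}
  only: "pos|ft"

```text
position: [301.9, 265.1, 167.9]
ft_force: [-0.1, 0.5, -1.8]
```

Emit:
drive_effector:
  deltas:
    - {"d":[-0.4,0,0.9],"finger_gap":0}
    - {"d":[-0.4,0,0.9],"finger_gap":0}
    - {"finger_gap":0}
    - {"finger_gap":0}
  only: "pos|ft"

```text
position: [302.0, 265.2, 166.2]
ft_force: [-0.4, -0.6, -0.8]
```

Emit:
drive_effector:
  deltas:
    - {"d":[-0.4,0,0.9],"finger_gap":0}
    - {"d":[-0.4,0,0.9],"finger_gap":0}
    - {"finger_gap":0}
    - {"finger_gap":0}
  only: "pos|ft"

```text
position: [302.2, 265.3, 164.7]
ft_force: [-2.7, -1.2, 3.3]
```

Emit:
drive_effector:
  deltas:
    - {"finger_gap":0.52}
    - {"finger_gap":0.55}
    - {"finger_gap":0.6}
    - {"finger_gap":0.8}
    - {"finger_gap":1}
    - {"finger_gap":1}
    - {"finger_gap":1}

```text
time_s: 27.45
position: [301.9, 265.1, 164.0]
tcp_rot: [[0.903, 0.107, 0.416], [0.097, -0.994, 0.045], [0.419, 0.0, -0.908]]
ft_force: [0.3, -0.3, -0.2]
grip_width: 1.002
gripper_force: 0.0
```

Emit:
drive_effector:
  deltas:
    - {"d":[0,0,-30],"finger_gap":1}
    - {"d":[0,0,-40],"finger_gap":1}
    - {"d":[0,0,-40],"finger_gap":1}
    - {"rotvec":[0,-0.108,0],"finger_gap":1}
    - {"rotvec":[0,-0.108,0],"finger_gap":1}
    - {"rotvec":[0,-0.108,0],"finger_gap":1}
    - {"rotvec":[0,-0.108,0],"finger_gap":1}
    - {"d":[50,0,0],"finger_gap":1}
    - {"d":[50,0,0],"finger_gap":1}
    - {"finger_gap":1}
    - {"finger_gap":1}

```text
time_s: 28.55
position: [356.3, 270.8, 263.1]
tcp_rot: [[0.994, 0.105, -0.002], [0.105, -0.994, -0.001], [-0.002, 0.001, -1.0]]
ft_force: [-0.7, -0.7, -0.3]
grip_width: 0.999
gripper_force: 0.0
```

Run:
```python
from h import *
s,im=shot('w11');C=cam('wrist',s);T=arm.capture('top');cv2.imwrite('pics/top2.png',T[:,:,::-1])
print(s['position'],proj(C,[409,277,27]).round())
g=cv2.GaussianBlur(im,(3,3),0);hsv=cv2.cvtColor(g,cv2.COLOR_RGB2HSV)
u,v=proj(C,[409,277,27]).astype(int);print('block col',im[v,u],'row profile',g[v,u-120:u+120:6].max(1),'col profile',g[max(0,v-100):v+140:6,u].max(1))
```

```text
[356.32972647 270.7520549  263.11446673] [316. 140.]
block col [149 145 144] row profile [160 160 160 160 161 116 103 102 103 101 101 102  98 101 103 135 165 160
 157 156 152 152 153 156 156 133  89  89  91  89  89  89  89  88  89 154
 156 157 154 151] col profile [102 104 103 100  99 103 166 153 159 161 165 165 166 166 166 166 161 152
 151 150 150 150 148 148 148 147 144  93  52  62  66  66  63  67 117 110
 115 111 115 117]
```

Emit:
drive_effector:
  deltas:
    - {"d":[40,0,-40],"finger_gap":1}
    - {"d":[0,0,-20],"finger_gap":1}
    - {"finger_gap":1}
    - {"finger_gap":1}
  only: "pos"

```text
position: [389.6, 274.7, 319.9]
```

Create blk.py:
```python
from h import *
def corners(n,guess):
    C=old(n);g=cv2.GaussianBlur(cv2.imread(f'pics/{n}.png'),(3,3),0).max(2);u,v=proj(C,guess).astype(int)
    m=((g>127)*255).astype('uint8');m=cv2.morphologyEx(m,cv2.MORPH_OPEN,np.ones((5,5)))
    k,l,st,ce=cv2.connectedComponentsWithStats(m);i=l[v,u];c=cv2.findContours(((l==i)*255).astype('uint8'),0,2)[0];c=max(c,key=cv2.contourArea)
    b=cv2.boxPoints(cv2.minAreaRect(c));q=cv2.approxPolyDP(cv2.convexHull(c),6,True)[:,0];return C,st[i],b,q
```

Run:
```python
from blk import *
shot('w12')
for n in('w11','w12'):
    C,st,b,q=corners(n,[409,277,27]);print(n,st,q.tolist())
    P=np.array([plane(C,p,27) for p in q]);print(P[:,:2].round(1).tolist())
```

```text
w11 [ 283   70   66  129 7832] [[346, 70], [345, 196], [290, 198], [283, 73]]
[[456.3, 262.1], [370.0, 251.2], [364.2, 292.1], [450.1, 303.3]]
w12 [ 293  121   49   87 3681] [[294, 122], [341, 123], [335, 207], [296, 196]]
[[450.6, 302.4], [454.2, 260.9], [375.4, 256.4], [382.5, 294.8]]
```

Run:
```python
from blk import *
C1,C2=old('w11'),old('w12')
print(tri([(C1,(346,70)),(C2,(341,123))]),tri([(C1,(283,73)),(C2,(294,122))]))
s=arm.sense();R=np.array(s['tcp_rot']);print(R.T@(np.array([410.2,277.2,177])-s['position']),s['position'])
```

```text
(array([454.68532004, 262.56286072,  39.91687347]), [np.float64(0.5843179656794485), np.float64(0.5843179656793208)]) (array([450.35626333, 302.99040894,  25.53929662]), [np.float64(0.4857174041061729), np.float64(0.485717404106173)])
[ 20.99253657  -0.38573581 142.02227302] [389.41702229 274.58514871 319.02954555]
```

Emit:
drive_effector:
  deltas:
    - {"rotvec":[0,0,-0.023],"finger_gap":1}
    - {"d":[21,0,30],"finger_gap":1}
    - {"d":[0,0,40],"finger_gap":1}
    - {"d":[0,0,40],"finger_gap":1}
    - {"d":[0,0,20],"finger_gap":1}
    - {"d":[0,0,12],"finger_gap":1}
    - {"finger_gap":1}
    - {"finger_gap":1}

```text
time_s: 29.9
position: [411.8, 277.6, 178.1]
tcp_rot: [[0.992, 0.13, 0.001], [0.13, -0.992, 0.001], [0.001, -0.0, -1.0]]
ft_force: [-0.2, -0.6, 0.7]
grip_width: 0.997
gripper_force: 0.0
```

Emit:
drive_effector:
  deltas:
    - {"d":[-1.5,0,1],"finger_gap":0.8}
    - {"finger_gap":0.6}
    - {"finger_gap":0.4}
    - {"finger_gap":0}
    - {"finger_gap":0}
    - {"finger_gap":0}
    - {"finger_gap":0}

```text
time_s: 30.6
position: [410.7, 277.5, 177.7]
tcp_rot: [[0.992, 0.129, 0.002], [0.129, -0.992, 0.001], [0.003, -0.001, -1.0]]
ft_force: [-0.2, -0.5, 6.7]
grip_width: 0.506
gripper_force: 64.2
```

Emit:
drive_effector:
  deltas:
    - {"d":[0,0,-5],"finger_gap":0}
    - {"d":[0,0,-10],"finger_gap":0}
    - {"d":[0,0,-30],"finger_gap":0}
    - {"d":[0,0,-40],"finger_gap":0}
    - {"d":[0,0,-30],"finger_gap":0}
    - {"d":[30,0,-20],"finger_gap":0}
    - {"d":[40,0,0],"finger_gap":0}
    - {"d":[40,0,0],"finger_gap":0}
    - {"finger_gap":0}
    - {"finger_gap":0}
    - {"finger_gap":0}

```text
time_s: 31.7
position: [518.3, 291.3, 310.9]
tcp_rot: [[0.992, 0.13, -0.002], [0.13, -0.992, -0.001], [-0.002, 0.0, -1.0]]
ft_force: [-0.4, 0.0, -2.2]
grip_width: 0.499
gripper_force: 63.3
```

Run:
```python
from h import *
s,im=shot('w13');C=cam('wrist',s);print(s['position'],s['tcp_rot'])
for x in([694,212,30],[680,350,30],[544,196,30],[530,333,30]):print(proj(C,x).round())
g=cv2.cvtColor(cv2.GaussianBlur(im,(3,3),0),cv2.COLOR_RGB2GRAY)
print(cv2.resize(g,(64,40),interpolation=cv2.INTER_AREA)[::2].tolist())
```

```text
[518.28769584 291.32867042 310.89454429] [[ 9.91549643e-01  1.29715386e-01 -1.79550863e-03]
 [ 1.29714528e-01 -9.91551207e-01 -5.87095491e-04]
 [-1.85649407e-03  3.49230770e-04 -9.99998216e-01]]
[454. -18.]
[267. -25.]
[427. 180.]
[273. 176.]
[[64, 49, 44, 66, 85, 79, 78, 125, 155, 177, 171, 162, 180, 140, 154, 147, 122, 163, 123, 133, 154, 121, 171, 176, 126, 185, 167, 43, 73, 74, 75, 75, 76, 75, 75, 75, 74, 73, 72, 71, 70, 68, 66, 61, 59, 184, 185, 185, 185, 185, 185, 185, 185, 185, 185, 185, 185, 185, 184, 185, 185, 184, 184, 184], [51, 108, 114, 109, 156, 169, 150, 126, 81, 124, 120, 110, 161, 121, 142, 147, 127, 176, 147, 169, 181, 166, 185, 168, 120, 186, 175, 46, 74, 75, 76, 77, 56, 34, 34, 34, 35, 35, 3
[... 4837 characters left out ...]
 10, 10, 15, 26, 22, 12, 11, 10, 11, 11, 11, 12, 11, 105, 104, 13, 14, 13, 55, 34, 13, 14, 14, 13, 15, 34, 23, 49, 69, 70, 71, 145, 186, 185, 186, 186], [185, 185, 185, 185, 185, 185, 183, 109, 19, 14, 13, 13, 14, 13, 13, 14, 11, 10, 11, 103, 185, 185, 42, 12, 11, 11, 10, 10, 11, 11, 11, 11, 11, 12, 11, 11, 9, 9, 10, 11, 11, 96, 174, 165, 48, 11, 12, 12, 11, 11, 10, 12, 13, 13, 14, 21, 57, 70, 102, 178, 185, 185, 185, 185], [185, 185, 185, 185, 152, 41, 11, 13, 14, 15, 24, 21, 12, 12, 11, 11, 11, 52, 177, 183, 99, 14, 11, 10, 11, 12, 11, 10, 11, 11, 11, 11, 12, 11, 12, 11, 11, 11, 11, 11, 11, 11, 26, 134, 176, 141, 20, 11, 11, 10, 12, 13, 25, 22, 14, 13, 13, 15, 78, 175, 185, 185, 185, 185]]
```

Emit:
drive_effector:
  deltas:
    - {"d":[25,0,-20],"finger_gap":0}
    - {"d":[25,8,-20],"finger_gap":0}
    - {"finger_gap":0}
    - {"finger_gap":0}
  only: "pos"

```text
position: [569.1, 289.9, 352.3]
```

Run:
```python
from h import *
s,im=shot('w14');C=cam('wrist',s)
g=cv2.cvtColor(cv2.GaussianBlur(im,(3,3),0),cv2.COLOR_RGB2GRAY)
X0=np.array([612.3,272.7]);a=.107;ex=np.array([np.cos(a),np.sin(a)]);ey=np.array([-ex[1],ex[0]])
# edge search along short scan lines at z=30 across each case side: bright bench outside
def scan(p,d):
    t=np.arange(-14,14.1,.5);v=[]
    for q in t:
        u=proj(C,[*(p+d*q),30]);v.append(g[int(round(u[1])),int(round(u[0]))] if 0<=u[0]<640 and 0<=u[1]<400 else -1)
    v=np.array(v,float);gr=np.diff(v);i=gr.argmax();return t[i]+.25,gr[i]
for n,d,w,h in(('+x',ex,75,ey),('+y',ey,68,ex),('-y',-ey,68,ex),('-x',-ex,75,ey)):
    print(n,[(k,*np.round(scan(X0+d*w+h*k,d),1)) for k in(-55,-40,-20,0,20,40,55)])
for x in([694,212,30],[680,350,30],[544,196,30],[530,333,30]):print(proj(C,x).round())
```

```text
+x [(-55, np.float64(-1.2), np.float64(45.0)), (-40, np.float64(-0.8), np.float64(46.0)), (-20, np.float64(-0.2), np.float64(44.0)), (0, np.float64(-0.8), np.float64(46.0)), (20, np.float64(-0.2), np.float64(44.0)), (40, np.float64(-0.8), np.float64(45.0)), (55, np.float64(-0.2), np.float64(43.0))]
+y [(-55, np.float64(5.8), np.float64(13.0)), (-40, np.float64(2.2), np.float64(25.0)), (-20, np.float64(0.8), np.float64(47.0)), (0, np.float64(1.2), np.float64(43.0)), (20, np.float64(0.8), np.float64(46.0)), (40, np.float64(1.2), np.float64(42.0)), (55, np.float64(0.8), np.float64(42.0))]
-y [(-55, np.float64(-2.2), np.float64(42.0)), (-40, np.float64(-1.8), np.float64(37.0)), (-20, np.float64(-1.8), np.float64(43.0)), (0, np.float64(-2.2), np.float64(44.0)), (20, np.float64(-1.2), np.float64(41.0)), (40, np.float64(-1.8), np.float64(32.0)), (55, np.float64(-1.8), np.float64(42.0))]
-x [(-55, np.float64(-0.8), np.float64(46.0)), (-40, np.float64(-0.2), np.float64(48.0)), (-20, np.float64(-12.2), np.float64(1.0)), (0, np.float64(-10.8), np.float64(14.0)), (20, np.float64(11.8), np.float64(15.0)), (40, np.float64(-9.8), np.float64(13.0)), (55, np.float64(-13.2), np.float64(1.0))]
[418.  65.]
[269.  60.]
[400. 216.]
[274. 213.]
```

Run:
```python
from h import *
c=arm.calibration('wrist');K=np.array(c['K']);M=np.linalg.inv(np.array(c['mount']))
def scan(n,P):
    g=cv2.GaussianBlur(cv2.imread(f'pics/{n}.png',0),(3,3),0).astype(float);q=(K@(M[:3,:3]@P.T+M[:3,3:])).T;q=q[:,:2]/q[:,2:]
    return cv2.remap(g.astype('f4'),q[:,0].astype('f4')[None],q[:,1].astype('f4')[None],1)[0]
t=np.arange(-10,10.1,.5)
for n in('w13','w14'):
    for y in(-16,-8,0,8,16):
        v=scan(n,np.c_[45+t,0*t+y,0*t+150.7]);d=np.diff(v);i=abs(d).argmax();print(n,'end y',y,45+t[i]+.25,d[i].round())
    for sg in(1,-1):
        print(n,'side',sg,[(x,(lambda d:(22+t[abs(d).argmax()]+.25,d[abs(d).argmax()].round()))(np.diff(scan(n,np.c_[0*t+x,sg*(22+t),0*t+150.7])))) for x in(20,30,40)])
s=arm.sense();print(s['position'],s['tcp_rot'])
```

```text
w13 end y -16 44.25 -21.0
w13 end y -8 44.25 -22.0
w13 end y 0 49.25 -25.0
w13 end y 8 43.75 -22.0
w13 end y 16 43.75 -22.0
w13 side 1 [(20, (np.float64(31.25), np.float32(23.0))), (30, (np.float64(22.75), np.float32(10.0))), (40, (np.float64(23.25), np.float32(8.0)))]
w13 side -1 [(20, (np.float64(21.25), np.float32(-26.0))), (30, (np.float64(21.25), np.float32(-25.0))), (40, (np.float64(21.25), np.float32(14.0)))]
w14 end y -16 44.25 -22.0
w14 end y -8 44.25 -21.0
w14 end y 0 43.75 -20.0
w14 end y 8 43.75 -23.0
w14 end y 16 43.75 -23.0
w14 side 1 [(20, (np.float64(22.75), np.float32(8.0))), (30, (np.float64(22.25), np.float32(-23.0))), (40, (np.float64(22.75), np.float32(-34.0)))]
w14 side -1 [(20, (np.float64(20.75), np.float32(-11.0))), (30, (np.float64(31.25), np.float32(16.0))), (40, (np.float64(21.25), np.float32(15.0)))]
[568.6727783  290.00756148 351.27171231] [[ 9.91527356e-01  1.29894047e-01 -1.01923839e-03]
 [ 1.29894048e-01 -9.91527878e-01 -6.45711316e-05]
 [-1.01899068e-03 -6.83689574e-05 -9.99999478e-01]]
```

Emit:
drive_effector:
  deltas:
    - {"rotvec":[0,0,0.025],"finger_gap":0}
    - {"d":[21.3,9.85,0],"finger_gap":0}
    - {"d":[21.3,9.85,0],"finger_gap":0}
    - {"d":[0,0,40],"finger_gap":0}
    - {"d":[0,0,40],"finger_gap":0}
    - {"d":[0,0,35],"finger_gap":0}
    - {"d":[0,0,15],"finger_gap":0}
    - {"finger_gap":0}
    - {"finger_gap":0}
    - {"finger_gap":0}

```text
time_s: 33.2
position: [615.0, 275.3, 224.8]
tcp_rot: [[0.994, 0.105, 0.005], [0.105, -0.994, 0.002], [0.006, -0.001, -1.0]]
ft_force: [0.6, -0.6, -1.9]
grip_width: 0.501
gripper_force: 63.3
```

```bash
python3 - <<'E'
from h import *
s=arm.sense();R=np.array(s['tcp_rot']);print((R.T@(np.array([613.1,274.9,203])-s['position'])).round(2),np.arctan2(R[1,0],R[0,0]))
s,im=shot('w15');C=cam('wrist',s)
E
```

```text
[-2.05  0.22 21.75] 0.10491615274931793
```

Emit:
drive_effector:
  deltas:
    - {"d":[-2,0.2,0],"finger_gap":0}
    - {"d":[0,0,9],"finger_gap":0}
    - {"d":[0,0,9],"finger_gap":0}
    - {"finger_gap":0}
    - {"finger_gap":0}
  only: "pos|ft"

```text
position: [611.9, 274.2, 202.0]
ft_force: [0.8, -0.4, -1.7]
```

Emit:
drive_effector:
  deltas:
    - {"d":[0,0,4],"finger_gap":0}
    - {"d":[0,0,4],"finger_gap":0}
    - {"finger_gap":0}
    - {"finger_gap":0}
  only: "pos|ft"

```text
position: [612.2, 274.3, 195.1]
ft_force: [-0.0, -0.8, -2.0]
```

Emit:
drive_effector:
  deltas:
    - {"d":[0.8,-0.5,3],"finger_gap":0}
    - {"d":[0,0,3],"finger_gap":0}
    - {"d":[0,0,3],"finger_gap":0}
    - {"d":[0,0,2],"finger_gap":0}
    - {"finger_gap":0}
    - {"finger_gap":0}
  only: "pos|ft"

```text
position: [612.9, 275.0, 184.2]
ft_force: [-0.1, -0.1, -2.5]
```

Emit:
drive_effector:
  deltas:
    - {"d":[0,0,1],"finger_gap":0}
    - {"d":[0,0,1],"finger_gap":0}
    - {"finger_gap":0}
    - {"finger_gap":0}
  only: "pos|ft"

```text
position: [612.9, 275.0, 182.3]
ft_force: [0.2, 1.1, -2.4]
```

Emit:
drive_effector:
  deltas:
    - {"d":[0,0,1],"finger_gap":0}
    - {"d":[0,0,1],"finger_gap":0}
    - {"finger_gap":0}
    - {"finger_gap":0}
  only: "pos|ft"

```text
position: [612.9, 274.9, 180.2]
ft_force: [0.2, 0.2, -2.5]
```

Emit:
drive_effector:
  deltas:
    - {"d":[0,0,1],"finger_gap":0}
    - {"d":[0,0,1],"finger_gap":0}
    - {"finger_gap":0}
    - {"finger_gap":0}
  only: "pos|ft"

```text
position: [613.0, 275.0, 178.8]
ft_force: [0.1, -1.9, 1.1]
```

Emit:
drive_effector:
  deltas:
    - {"d":[0,0,1],"finger_gap":0}
    - {"finger_gap":0}
    - {"finger_gap":0}
  only: "pos|ft"

```text
position: [613.0, 275.0, 178.8]
ft_force: [-3.0, -1.9, 6.1]
```

Emit:
drive_effector:
  deltas:
    - {"finger_gap":0.55}
    - {"finger_gap":0.65}
    - {"finger_gap":0.75}
    - {"finger_gap":0.75}
    - {"d":[0,0,-5],"finger_gap":0.75}
    - {"d":[0,0,-20],"finger_gap":0.75}
    - {"d":[0,0,-40],"finger_gap":1}
    - {"d":[0,0,-50],"finger_gap":1}
    - {"d":[-30,0,-20],"finger_gap":1}
    - {"d":[-20,0,0],"finger_gap":1}
    - {"finger_gap":1}
    - {"finger_gap":1}

```text
time_s: 37.45
position: [563.2, 269.8, 312.5]
tcp_rot: [[0.994, 0.105, 0.001], [0.105, -0.994, -0.0], [0.001, 0.0, -1.0]]
ft_force: [-0.7, 0.2, -1.2]
grip_width: 1.005
gripper_force: 0.0
```

Run:
```python
from blk import *
s,_=shot('w16');C=cam('wrist',s)
g=cv2.imread('pics/w16.png',0);q=proj(C,[612,274,28]);print('block',q,g[int(q[1]),int(q[0])])
cen=np.array([612.15,274.1]);a=.105;ex=np.array([np.cos(a),np.sin(a)]);ey=np.array([-ex[1],ex[0]]);gg=cv2.GaussianBlur(g,(3,3),0).astype('f4')
t=np.arange(-8,8.1,.5)
for n,d,w,h in(('+x',ex,45,ey),('-x',-ex,45,ey),('+y',ey,22,ex),('-y',-ey,22,ex)):
    out=[]
    for k in((-14,0,14) if n[1]=='x' else(-34,-15,0,15,34)):
        p=np.array([proj(C,[*(cen+h*k+d*(w+z)),28]) for z in t]).astype('f4');v=cv2.remap(gg,p[None,:,0],p[None,:,1],1)[0];i=np.diff(v).argmin();out.append((k,float(t[i]+.25),float(np.diff(v)[i].round())))
    print(n,out)
S=arm.capture('scene');gg=S.max(2)[145:190,220:260];k,l,st,ce=cv2.connectedComponentsWithStats(((gg<55)*255).astype('uint8'));print([(st[i].tolist(),ce[i].round(1)+[220,145]) for i in range(1,k) if st[i,4]>8])
```

```text
block [318.49472547 139.50769907] 181
+x [(-14, -0.25, -25.0), (0, 0.25, -27.0), (14, 0.75, -28.0)]
-x [(-14, -0.25, -22.0), (0, -0.25, -22.0), (14, -0.75, -23.0)]
+y [(-34, 1.25, -22.0), (-15, 1.25, -26.0), (0, 1.25, -26.0), (15, 1.25, -24.0), (34, 0.25, -24.0)]
-y [(-34, -0.75, -16.0), (-15, -0.75, -17.0), (0, -0.25, -19.0), (15, -0.25, -21.0), (34, -0.25, -24.0)]
[([20, 4, 8, 9, 22], array([243.5, 152.5])), ([12, 13, 12, 18, 160], array([237.9, 165.7])), ([5, 18, 5, 3, 9], array([226.8, 163.9])), ([19, 37, 13, 8, 71], array([244.7, 186. ]))]
```

Block top measures within 1 mm of the case centre, at the right height and yaw. The knob is still up. Handing in.

```bash
python3 -c "
from workcell import arm
print(arm.sign_off())"
```

```text
the job is handed in; nothing more can be done
None
```

The job is handed in at about 37.5 s: the knob is up in its notch, the carriage was pulled out to about 110 mm, and the block measured within about 1 mm of the case pocket's centre, but `sign_off` gave no verdict and I viewed 11 pictures, one over the limit of 10.

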